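# Shut down a warming plate and nest the steelware at a tea stall

## Robot

A 6-joint arm with a two-finger parallel gripper is mounted at the origin on the work surface. World frame = base frame: x ahead of the robot, y to its left, z up, the work surface at z = 0. Lengths are in m, angles in rad, forces in N, time in s.
With the tool pointing down it reaches from about 0.275 to 1 m from the base axis. Payload 8.4 kg.
Tool frame: the origin (TCP) lies on the centre line of the jaws, within the pads' length; the fingertips stand 17 mm ahead of it and the grasp point (between the pads) lies 2 mm behind it (bot.tcp_to_tips is the y of the fingertips in the tool frame, in m); y points along the fingers, z is the direction in which the jaws open and shut, and the axes are right-handed (so a half turn about y gives the same grasp; the last joint's range is limited). The gripper opens to 85 mm and grips with 20 to 120 N. Pads are 22 mm wide; open, the fingers measure 114 mm over their backs; the gripper's body (76 mm by 85 mm) begins 54 mm behind the grasp point. The pads swing forward as they close: fully open they stand 13 mm farther back than shut.
Start: joints at [-1.136, 0.353, 1.633, -0, 1.155, -0.002], TCP at [0.264, -0.566, 0.248] pointing down, gripper open.
Joint ranges: [-2.63, 2.63], [-0.92, 2.1], [0.06, 2.66], [-1.3, 4.44], [0, 2.69], [-3.02, 3.02]. Speed limits (rad/s): [2.22, 2.22, 2.79, 3.14, 3.14, 3.14].

## Interface

Orientations are given as a unit quaternion [x, y, z, w].
In Python, from workcell import bot, hand, kinematics, get_obs, vision, hand_in gives the robot as it stands. The module is installed in compiled form; this text tells all that it offers. Calls block until the motion is done:
- bot.reach(position, orientation): joint-space move of the TCP to a pose.
- bot.servo_line(position, ori=None, velocity=0.15): straight line of the TCP; ori=None keeps the orientation; velocity is the mean speed in m/s.
- bot.goto_joints(angles): joint-space move.
- hand.move_gripper(opening, strength=None): finger opening in m; strength is the grip in N (None keeps the last); returns when the fingers have stopped.
- bot.dwell(seconds).
- kinematics.solve_ik(position, orientation): joint angles nearest the present ones, or None.
- get_obs(): the state.
- vision.read_camera(name): name is "scene" or "top" or "wrist"; returns a dict with "frame" (400x640x3 uint8, red, green, blue), "intrinsics" (3x3 intrinsics, pixels), "view" (4x4, takes a point from world to camera coordinates). Camera axes: x right, y down, z forward; pixel columns grow to the right and rows downward; lengths in m; the calibration is good to about 2 mm. The wrist camera is an equidistant fisheye: a pixel r from the principal point sees the ray r / f radians off the axis. A picture is of the moment at which its call begins. There is no depth.
A pose or a line that the arm cannot do raises bot.IKError and nothing moves.
- hand_in(): hands the job in, once; it reports no verdict.
The state is a dict: "time_s": time; "joint_pos": joint angles; "joint_vel": joint speeds; "joint_efforts": joint torques, N m; "position": TCP position; "orientation": TCP orientation; "wrist_force": force on the tool from outside, world axes, zero at the start; "ft_torque": the same for the moment, N m; "gripper_width": finger opening in m.
Only numpy, scipy, OpenCV 4.12 (cv2) and the standard library are available. Lean on these libraries where they do the work, as an engineer would, in place of code of your own. Each camera call takes 0.05 s, during which the arm holds its last target.

## Task

Switch off the warming plate that the tall steel cup is standing on: flip the toggle switch directly in front of that plate over towards the robot until it snaps, before you take the cup off. Then put the steelware away nested where the wide pan stands: the pot inside the pan and the tall cup inside the pot, each set down gently, upright and fully home. The teapot stays warming on the other plate, so leave its switch on, and do not disturb the teapot or the other goods on the counter.

Things in the scene. Friction and masses are not known exactly. Their poses are not given: they have to be found in the camera images.
- warmer: Fixed twin-plate warmer, aluminium box 240 deep (x) x 330 wide (y), 56 high. Origin: centre of underside; +x from its front edge (near the robot) to its back, +y to its left seen from the robot. Two dark round plates, 124 diameter, tops 62 high. In front of them the switch panel slopes 12 deg down to the front edge. One black toggle bat per plate, pivot at x -89, y +80 / -80, 50 high.
- plate_left (a point): Centre of the top of the left plate (warmer frame +52, +80, 62 mm).
- plate_right (a point): Centre of the top of the right plate (warmer frame +52, -80, 62 mm).
- toggle_left (a joint): Left plate's toggle bat, rad: 0 = ON, leaning 11 deg from vertical towards the plates; 0.80 = OFF, leaning 35 deg towards the warmer's front edge. Over-centre: on either side of the middle (0.40) its spring drives it to that side's end, where it stays. The spring holds with about 4 N near the tip at the ends, fading to nothing at the middle. Starts ON.
- toggle_right (a joint): The same for the right plate's toggle bat. Starts ON.
- toggle_left_tip (a point): Outer end of the left bat, on its axis: 55 mm from the pivot, bat about 14 mm thick there. At ON it is 104 mm above the counter and 10 mm from the pivot towards the plates; at OFF 95 mm above it and 31 mm from the pivot towards the front edge.
- toggle_right_tip (a point): The same point of the right bat.
- cup: Tall plain steel cup standing on one of the two plates (either one). Height 120 mm, outside diameter 65 mm at the rim tapering to 53 mm at the foot, wall 3 mm, inner floor 4 mm above the underside, 0.10 to 0.20 kg. Origin at the centre of its underside, z up.
- pot: Plain straight steel pot on the counter. Height 95 mm, body outside diameter 100 mm (96 at the foot), wall 4 mm, inner floor 4 mm above the underside; rolled rim 10 mm high and 8 mm thick, between diameters 92 and 108 mm, which can be pinched from above. 0.13 to 0.23 kg. Origin at the centre of its underside, z up.
- pan: Wide low steel pan on the counter. Height 60 mm, rim diameter 155 mm, inside diameter 139 mm at the rim and 128 mm at the floor, inner floor 4 mm above the underside, 0.28 to 0.46 kg. Origin at the centre of its underside, z up.
- teapot: White ceramic teapot, 111 mm high, body 112 mm across, on the plate without the cup; spout towards the back (reaches 97 mm from its axis), handle towards the front (87 mm). Origin at the centre of its underside. Stays where it is.
- tin: Bystander: red tea tin with brass lid, 75 mm diameter, 132 mm high. Origin at the centre of its underside.
- carton: Bystander: brown tea carton 60 x 90 x 130 mm high. Origin at the centre of its underside.
- dripper: Bystander: steel drip coffee filter with lid, saucer 92 mm diameter, 77 mm high. Origin at the centre of its underside.
- jar: Bystander: glass jar with metal lid, 80 mm diameter, 110 mm high. Origin at the centre of its underside.
- scoop: Bystander: wooden spoon about 160 mm long, lying on the counter, under 30 mm high. Origin near its middle, on the counter.
Things that resemble listed ones, but are neither listed nor needed, are in the scene too. Leave any blue look-alike of the pan alone.

How it is judged:
By the outcome, as a careful person would: the job done as asked, in the order asked, and still so for the second after the job is handed in, with the robot touching nothing.
It also fails if it takes over 67 s, if anything falls off the work surface, if the arm or the gripper's body presses on something with over 40 N, if the wrist force passes 120 N, or if a joint passes its speed limit or range.

## Working session

There is one attempt and no reset: what is moved stays moved. The work goes in short steps, each a Python script; the robot and the scene stay as the last script left them, time stands still between calls to the robot, and variables do not carry over. Pictures are saved under pics/ and viewed, and the job is handed in when it is done.

```bash
mkdir -p pics; python3 - <<'E'
from workcell import bot,hand,kinematics,get_obs,vision
import cv2,numpy as np
for n in ["scene","top","wrist"]:
    r=vision.read_camera(n); cv2.imwrite(f"pics/{n}0.png",r["frame"][:,:,::-1]); np.savez(f"pics/{n}0.npz",**r)
    print(n,r["intrinsics"].round(1).tolist(),r["view"].round(3).tolist())
o=get_obs();print(o, bot.tcp_to_tips)
E
```

```text
scene [[477.7, 0.0, 308.1], [0.0, 477.7, 201.8], [0.0, 0.0, 1.0]] [[-0.764, 0.645, 0.017, 0.404], [0.472, 0.576, -0.668, -0.164], [-0.44, -0.502, -0.744, 1.673], [0.0, 0.0, 0.0, 1.0]]
top [[507.7, 0.0, 328.6], [0.0, 507.7, 195.5], [0.0, 0.0, 1.0]] [[-0.003, -1.0, -0.008, -0.02], [-0.999, 0.003, -0.046, 0.508], [0.046, 0.007, -0.999, 1.727], [0.0, 0.0, 0.0, 1.0]]
wrist [[309.7, 0.0, 324.2], [0.0, 309.7, 203.8], [0.0, 0.0, 1.0]] [[0.422, -0.906, -0.002, -0.624], [-0.872, -0.407, 0.272, -0.035], [-0.247, -0.113, -0.962, 0.381], [0.0, 0.0, 0.0, 1.0]]
{'time_s': 0.15, 'joint_pos': array([-1.13639059e+00,  3.53507444e-01,  1.63394716e+00, -1.34607606e-05,
        1.15516705e+00, -2.39935380e-03]), 'joint_vel': array([-7.89203668e-04, -1.59602965e-03, -8.81452140e-04,  2.20256723e-05,
       -1.62349850e-03,  1.21970942e-03]), 'joint_efforts': array([ 2.62609692e-04, -6.05637932e+01, -3.42338812e+01,  7.60302328e-05,
        6.20540319e-03, -1.52295149e-05]), 'position': array([ 0.26426329, -0.56602232,  0.24772955]), 'orientation': array([-0.15329319,  0.69066324, -0.6899544 ,  0.15312874]), 'wrist_force': array([ 0.75493099, -0.37784147, -0.77288933]), 'ft_torque': array([ 0.00206586, -0.00046331,  0.05288014]), 'gripper_width': 0.08583375792176542} 0.017
```

View pics/scene0.png

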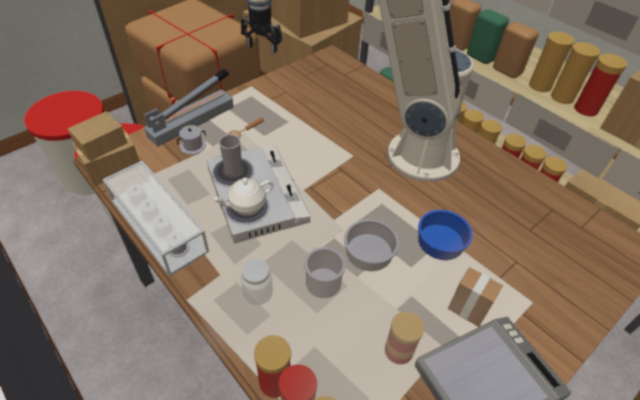

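View pics/top0.png

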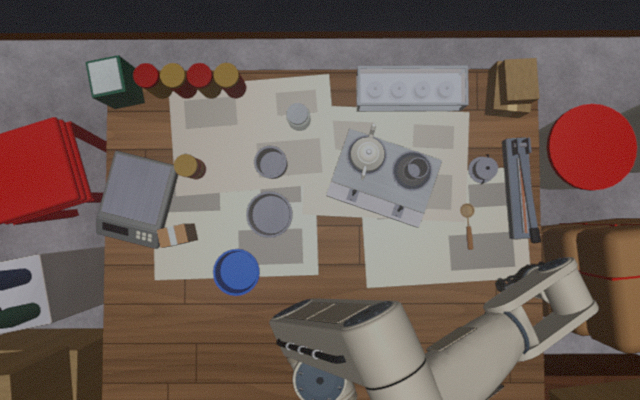

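View pics/wrist0.png

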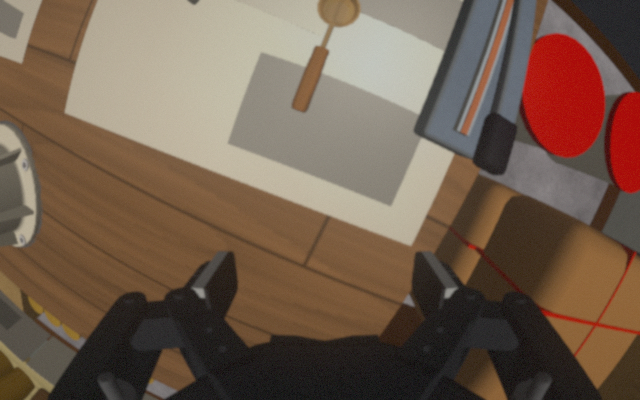

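The robot's arm is clear of the objects in the top view. There the cup is at about (415,168) on the right plate, the teapot at (367,153), the pot at (271,163), the pan at (269,214) and the blue look-alike at (237,272). Next I'll enlarge to confirm and measure.

```bash
cat > hlp.py <<'E'
import numpy as np,cv2
def ray(d,uv):
    K,V=d["intrinsics"],d["view"]; R,t=V[:3,:3],V[:3,3]
    v=R.T@np.linalg.solve(K,[uv[0],uv[1],1.]); return -R.T@t,v
def onz(d,uv,z):
    c,v=ray(d,uv); return c+v*(z-c[2])/v[2]
def proj(d,p):
    q=d["view"][:3,:3]@np.asarray(p)+d["view"][:3,3]; q=d["intrinsics"]@q; return q[:2]/q[2]
E
python3 - <<'E'
import cv2,numpy as np
t=cv2.imread("pics/top0.png");s=cv2.imread("pics/scene0.png")
cv2.imwrite("pics/topA.png",cv2.resize(t[120:235,320:450],None,fx=5,fy=5,interpolation=cv2.INTER_CUBIC))
cv2.imwrite("pics/topB.png",cv2.resize(t[95:245,235:325],None,fx=4,fy=4,interpolation=cv2.INTER_CUBIC))
cv2.imwrite("pics/scA.png",cv2.resize(s[125:245,200:320],None,fx=5,fy=5,interpolation=cv2.INTER_CUBIC))
cv2.imwrite("pics/scB.png",cv2.resize(s[210:310,290:420],None,fx=5,fy=5,interpolation=cv2.INTER_CUBIC))
E
```

```text
(no output)
```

View pics/topA.png

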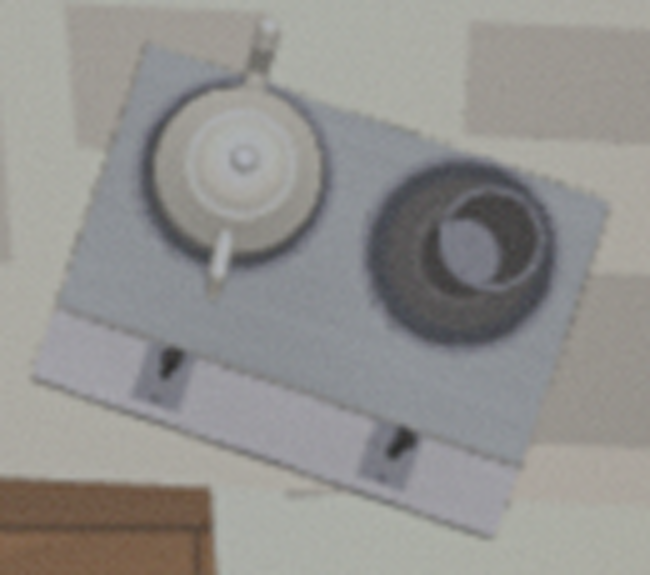

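View pics/topB.png

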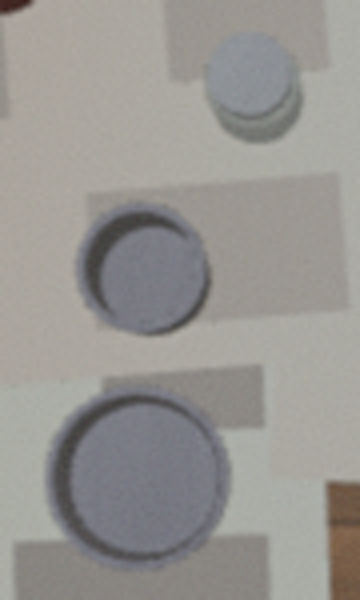

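View pics/scA.png

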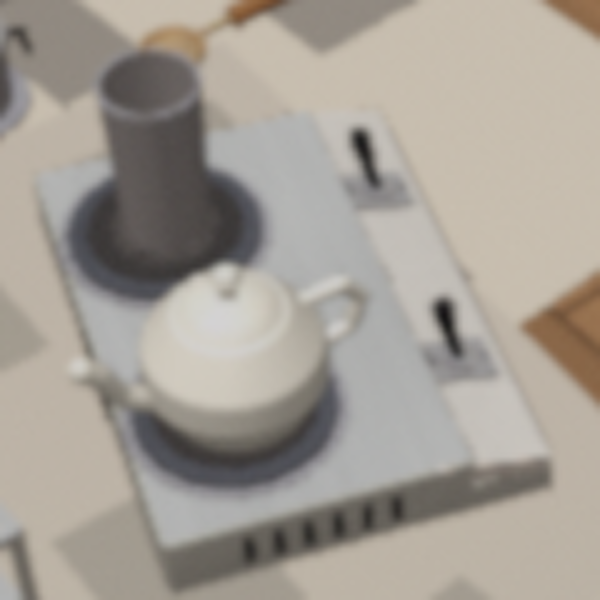

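View pics/scB.png

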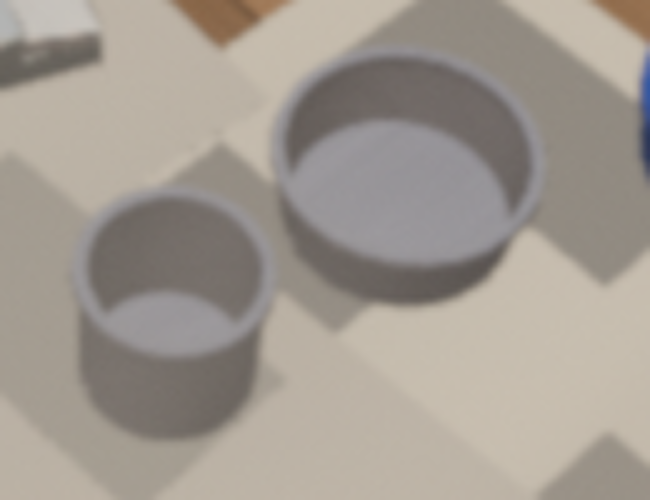

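The crops confirm the layout. The tall cup stands on the right plate, so the right toggle at topA (400,440), full-image about (400,208), is the one to flip. The pot and wide pan are both grey steel, and the blue pan is the look-alike to leave alone. Now the measurements.

```bash
python3 - <<'E'
import cv2,numpy as np
from hlp import *
T=dict(np.load("pics/top0.npz"));S=dict(np.load("pics/scene0.npz"))
A=lambda x,y:(320+(x+.5)/5-.5,120+(y+.5)/5-.5)
SA=lambda x,y:(200+(x+.5)/5-.5,125+(y+.5)/5-.5)
bl=onz(T,A(145,42),.056);br=onz(T,A(608,203),.056)
fl=onz(T,A(33,378),.043);fr=onz(T,A(495,538),.043)
print("corners",bl,br,fl,fr,np.linalg.norm(bl-br),np.linalg.norm(bl-fl))
c=(bl+br+fl+fr)/4; ey=(bl-br)+(fl-fr); ey=ey[:2]/np.linalg.norm(ey[:2]); ex=np.array([ey[1],-ey[0]])
print("yaw",np.degrees(np.arctan2(ex[1],ex[0])),c)
W=lambda x,y,z:np.r_[c[:2]+x*ex+y*ey,z]
for n,p in dict(pl=W(.052,.08,.062),pr=W(.052,-.08,.062),tipL=W(-.079,.08,.104),tipR=W(-.079,-.08,.104),pivR=W(-.089,-.08,.05)).items():
    u=proj(T,p);v=proj(S,p); print(n,p.round(4),"topA",((u-[320,120])*5).round(0),"scA",((v-[200,125])*5).round(0))
# plate ellipse
def fit(img,mask,name,d,z,off):
    cs,_=cv2.findContours(mask,cv2.RETR_EXTERNAL,cv2.CHAIN_APPROX_NONE)
    k=max(cs,key=cv2.contourArea); k=cv2.convexHull(k); 
    P=np.array([onz(d,(q[0,0]+off[0],q[0,1]+off[1]),z)[:2] for q in k])
    (x,y),r=cv2.minEnclosingCircle(P.astype(np.float32)*1000)
    M=np.c_[2*P,np.ones(len(P))];s=np.linalg.lstsq(M,(P**2).sum(1),rcond=None)[0]
    print(name,"LS",s[:2].round(4),"D",2*np.sqrt(s[2]+s[0]**2+s[1]**2),"enc",x,y,2*r)
for nm,d,boxes in (("top",T,{"pan":(240,187,300,242,.06),"pot":(250,142,295,184,.095)}),("scene",S,{"pan":(342,216,400,272,.06),"pot":(302,245,347,300,.095)})):
    f=d["frame"].astype(int)
    for n,(x0,y0,x1,y1,z) in boxes.items():
        g=f[y0:y1,x0:x1]; br_=(g[...,2]-g[...,0]); m=((br_>-4)).astype(np.uint8)*255
        m=cv2.morphologyEx(m,cv2.MORPH_OPEN,np.ones((2,2)))
        cv2.imwrite(f"pics/m_{nm}_{n}.png",cv2.resize(m,None,fx=4,fy=4,interpolation=0))
        fit(f,m,nm+" "+n,d,z,(x0,y0))
# crop-picked rims: top
B=lambda x,y:(235+(x+.5)/4-.5,95+(y+.5)/4-.5)
print("cup top rim", onz(T,A(492,241),.182), "scene",onz(S,SA(151,87),.182))
E
```

```text
corners [ 0.7328132  -0.08994578  0.056     ] [ 0.62310522 -0.398793    0.056     ] [ 0.50788223 -0.01399539  0.043     ] [ 0.39961713 -0.32308212  0.043     ] 0.3277536272601192 0.23776333044603365
yaw -19.43003675183585 [ 0.56585445 -0.20645407  0.0495    ]
pl [ 0.6415 -0.1483  0.062 ] topA [231. 174.] scA [237. 404.]
pr [ 0.5883 -0.2992  0.062 ] topA [459. 253.] scA [167. 226.]
tipL [ 0.518  -0.1047  0.104 ] topA [170. 356.] scA [444. 301.]
tipR [ 0.4647 -0.2556  0.104 ] topA [403. 437.] scA [361. 130.]
pivR [ 0.4553 -0.2523  0.05  ] topA [388. 453.] scA [379. 188.]
top pan LS [0.4423 0.1697] D 0.15988601443861933 enc 441.2876281738281 165.60317993164062 171.9048614501953
top pot LS [0.6128 0.1654] D 0.10801579234828432 enc 613.9365844726562 163.95179748535156 110.95562744140625
scene pan LS [0.4487 0.1904] D 0.13799763239110194 enc 447.34698486328125 181.0711669921875 150.82533264160156
scene pot LS [0.6341 0.1979] D 0.06059554308836964 enc 634.26708984375 198.7273712158203 75.21015930175781
cup top rim [ 0.58522507 -0.29976693  0.182     ] scene [ 0.58893127 -0.2966375   0.182     ]
```

```bash
python3 - <<'E'
from hlp import *
T=dict(np.load("pics/top0.npz"));S=dict(np.load("pics/scene0.npz"))
B=lambda x,y:(235+(x+.5)/4-.5,95+(y+.5)/4-.5)
C=lambda x,y:(290+(x+.5)/5-.5,210+(y+.5)/5-.5)
for n,z,b,s in (("pot",.095,[(76,267),(208,267),(142,202),(142,333)],[(72,265),(274,270),(175,185),(173,356)]),("pan",.06,[(47,478),(231,478),(139,387),(139,571)],[(272,140),(545,165),(410,45),(405,266)])):
    pt=np.array([onz(T,B(*q),z) for q in b]);ps=np.array([onz(S,C(*q),z) for q in s])
    print(n,pt.mean(0).round(4),np.linalg.norm(pt[0]-pt[1]),np.linalg.norm(pt[2]-pt[3]),"sc",ps.mean(0).round(4),np.linalg.norm(ps[0]-ps[1]),np.linalg.norm(ps[2]-ps[3]))
E
python3 - <<'E'
from workcell import bot,kinematics,get_obs
import numpy as np
from scipy.spatial.transform import Rotation as R
o=get_obs();print(R.from_quat(o["orientation"]).as_matrix().round(3))
E
```

```text
pot [0.6167 0.1686 0.095 ] 0.10809576072468854 0.1076312942840754 sc [0.6175 0.1672 0.095 ] 0.10542887295702902 0.10744298406668222
pan [0.4444 0.175  0.06  ] 0.15313069167706284 0.15289274080243637 sc [0.4466 0.1752 0.06  ] 0.15320917357527736 0.15672152438328257
[[-0.906 -0.     0.423]
 [-0.423  0.001 -0.906]
 [ 0.    -1.    -0.001]]
```

Both views agree within about 2 mm and the sizes check out: the pot rim measures 108 mm, the pan 153 mm and the warmer 328 x 238 mm. Next is the right toggle: closed fingers go down behind the bat, then I pull it towards the front while watching the force.

```bash
cat >> hlp.py <<'E'
from scipy.spatial.transform import Rotation as Rot
yaw=np.radians(-19.43); EX=np.array([np.cos(yaw),np.sin(yaw)]);EY=np.array([-EX[1],EX[0]]);WC=np.array([.5659,-.2065])
def W(x,y,z): return np.r_[WC+x*EX+y*EY,z]
def down(ax): # tool x horizontal direction ax (camera on the -ax side), tool y down
    x=np.r_[np.asarray(ax,float)/np.linalg.norm(ax),0]; y=np.array([0,0,-1.]); z=np.cross(x,y)
    return Rot.from_matrix(np.c_[x,y,z]).as_quat()
POT=np.array([.617,.168]);PAN=np.array([.4455,.175]);CUP=np.array([.587,-.298])
E
python3 - <<'E'
from hlp import *
from workcell import bot,hand,kinematics,get_obs
for s in (1,-1): print(s,kinematics.solve_ik(W(-.055,-.08,.2),down(s*EX)),kinematics.solve_ik(W(-.055,-.08,.102),down(s*EX)))
for nm,p in (("pot",np.r_[POT,.09]),("pan",np.r_[PAN,.094]),("cup",np.r_[CUP,.174]),("cupin",np.r_[PAN,.12])):
  for a in range(0,360,45):
    r=np.radians(a); q=kinematics.solve_ik(p+([0,0,0] if 'cup' in nm else [.05*np.sin(r),-.05*np.cos(r),0]),down([np.cos(r),np.sin(r)]));print(nm,a,None if q is None else q.round(2))
E
```

```text
1 [-4.98540487e-01  2.96541618e-01  1.83289949e+00 -4.44089210e-16
  1.01215155e+00 -1.73021934e+00] [-4.98540487e-01  4.28801542e-01  1.90208951e+00 -4.44089210e-16
  8.10701604e-01 -1.73021934e+00]
-1 [-4.98540487e-01  2.96541618e-01  1.83289949e+00 -4.44089210e-16
  1.01215155e+00  1.41137331e+00] [-4.98540487e-01  4.28801542e-01  1.90208951e+00 -4.44089210e-16
  8.10701604e-01  1.41137331e+00]
pot 0 [ 0.19  0.54  1.74 -0.    0.86 -1.38]
pot 45 [ 0.2   0.59  1.65 -0.    0.9  -2.16]
pot 90 [ 0.24  0.61  1.6  -0.    0.93 -2.9 ]
pot 135 [ 0.3   0.61  1.61 -0.    0.92  2.66]
pot 180 [ 0.34  0.57  1.68 -0.    0.89  1.91]
pot 225 [ 0.33  0.52  1.77 -0.    0.85  1.12]
pot 270 [ 0.29  0.49  1.83 -0.    0.82  0.29]
pot 315 [ 0.22  0.5   1.81 -0.    0.83 -0.56]
pan 0 [ 0.27  0.33  2.1  -0.    0.71 -1.3 ]
pan 45 [ 0.28  0.38  2.02 -0.    0.75 -2.08]
pan 90 [ 0.34  0.41  1.97 -0.    0.77 -2.8 ]
pan 135 [ 0.41  0.41  1.97 -0.    0.77  2.77]
pan 180 [ 0.46  0.37  2.02 -0.    0.74  2.04]
pan 225 [ 0.47  0.33  2.1  -0.    0.71  1.26]
pan 270 [ 0.41  0.29  2.16 -0.    0.69  0.41]
pan 315 [ 0.32  0.29  2.16 -0.    0.69 -0.46]
cup 0 [-0.47  0.48  1.62 -0.    1.04 -2.04]
cup 45 [-0.47  0.48  1.62 -0.    1.04 -2.83]
cup 90 [-0.47  0.48  1.62 -0.    1.04  2.67]
cup 135 [-0.47  0.48  1.62 -0.    1.04  1.88]
cup 180 [-0.47  0.48  1.62 -0.    1.04  1.1 ]
cup 225 [-0.47  0.48  1.62 -0.    1.04  0.31]
cup 270 [-0.47  0.48  1.62 -0.    1.04 -0.47]
cup 315 [-0.47  0.48  1.62 -0.    1.04 -1.26]
cupin 0 [ 0.37  0.3   2.05 -0.    0.79 -1.2 ]
cupin 45 [ 0.37  0.3   2.05 -0.    0.79 -1.99]
cupin 90 [ 0.37  0.3   2.05 -0.    0.79 -2.77]
cupin 135 [ 0.37  0.3   2.05 -0.    0.79  2.73]
cupin 180 [ 0.37  0.3   2.05 -0.    0.79  1.94]
cupin 225 [ 0.37  0.3   2.05 -0.    0.79  1.16]
cupin 270 [ 0.37  0.3   2.05 -0.    0.79  0.37]
cupin 315 [ 0.37  0.3   2.05 -0.    0.79 -0.41]
```

```bash
python3 - <<'E'
from hlp import *
from workcell import bot,hand,kinematics,get_obs,vision
q=down(EX)
hand.move_gripper(0.0,40)
bot.reach(W(-.055,-.08,.22),q)
bot.servo_line(W(-.055,-.08,.105),velocity=.12)
o=get_obs();print(o["time_s"],o["position"]-W(-.055,-.08,.105),o["wrist_force"].round(1),o["gripper_width"])
for n in("scene","wrist"):
    r=vision.read_camera(n);f=r["frame"][:,:,::-1]
    if n=="scene": f=cv2.resize(f[105:245,190:330],None,fx=4,fy=4,interpolation=cv2.INTER_CUBIC)
    cv2.imwrite(f"pics/{n}1.png",f)
E
```

```text
3.55 [ 0.0004507  -0.00030317  0.00063262] [ 0.4 -0.4  0.6] -0.00022402722780227147
```

View pics/scene1.png

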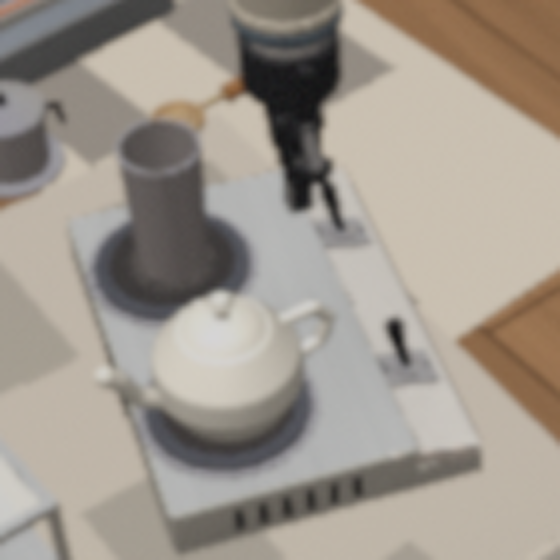

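View pics/wrist1.png

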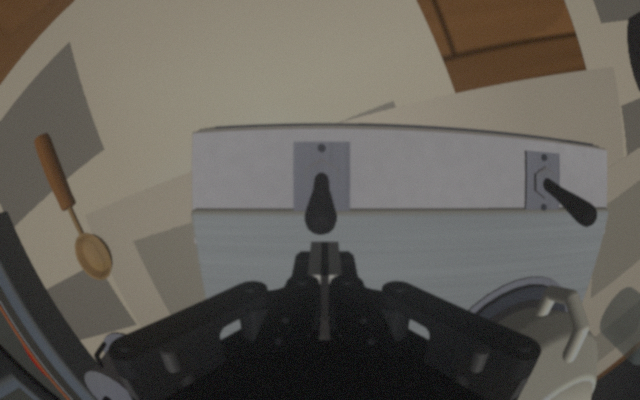

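The scene view shows the fingers just on the plate side of the right bat, bottom at about (297,207) in the crop. The wrist view shows them centred behind it, with the bat at (321,205) and the fingers at (324,250). Pulling in steps now.

```bash
python3 - <<'E'
from hlp import *
from workcell import bot,hand,kinematics,get_obs,vision
for x in (-.065,-.072,-.078,-.082,-.085,-.088,-.091,-.094):
    bot.servo_line(W(x,-.08,.105),velocity=.05)
    o=get_obs();f=o["wrist_force"];print(x,(f[:2]@EX).round(2),f.round(1),o["time_s"].round(2))
    if f[:2]@EX>10: break
r=vision.read_camera("wrist");cv2.imwrite("pics/wrist2.png",r["frame"][:,:,::-1])
E
```

```text
Traceback (most recent call last):
AttributeError: 'float' object has no attribute 'round'
```

```bash
python3 - <<'E'
from hlp import *
from workcell import bot,hand,kinematics,get_obs,vision
for x in (-.065,-.072,-.078,-.082,-.085,-.088,-.091,-.094):
    bot.servo_line(W(x,-.08,.105),velocity=.05)
    o=get_obs();f=o["wrist_force"];print(x,round(f[:2]@EX,2),f.round(1),round(o["time_s"],2))
    if f[:2]@EX>10: break
r=vision.read_camera("wrist");cv2.imwrite("pics/wrist2.png",r["frame"][:,:,::-1])
E
```

```text
-0.065 3.27 [ 2.6 -2.4  2.1] 4.25
-0.072 2.01 [ 1.7 -1.3  0.8] 4.54
-0.078 -0.48 [-0.3  0.5  0.5] 4.81
-0.082 -0.51 [-0.5 -0.   0.1] 5.06
-0.085 0.69 [ 0.8  0.1 -0.7] 5.31
-0.088 -0.82 [-1.  -0.4 -0.8] 5.56
-0.091 -0.55 [-0.8 -0.6 -0.3] 5.81
-0.094 0.43 [ 0.3 -0.4 -0.1] 6.06
```

View pics/wrist2.png

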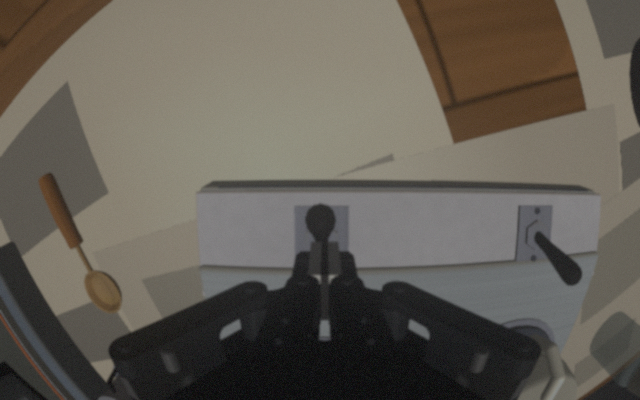

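The spring force peaked at about 3 N and then vanished, and the bat now leans to the front, with its tip at (320,220) ahead of the fingers. I'll retract, confirm it, then move to the pot.

```bash
python3 - <<'E'
from hlp import *
from workcell import bot,hand,kinematics,get_obs,vision
bot.servo_line(W(-.088,-.08,.105),velocity=.1)
bot.servo_line(W(-.088,-.08,.25),velocity=.25)
q=down([-1,0]); P=np.r_[POT+[0,.05],.0]
hand.move_gripper(.04,40)
bot.reach(P+[0,0,.25],q)
f=vision.read_camera("scene")["frame"][:,:,::-1]
cv2.imwrite("pics/scene3.png",cv2.resize(f[105:245,190:330],None,fx=4,fy=4,interpolation=cv2.INTER_CUBIC))
bot.servo_line(P+[0,0,.15],velocity=.2)
cv2.imwrite("pics/wrist3.png",vision.read_camera("wrist")["frame"][:,:,::-1])
print(get_obs()["time_s"])
E
```

```text
11.3583
```

View pics/scene3.png

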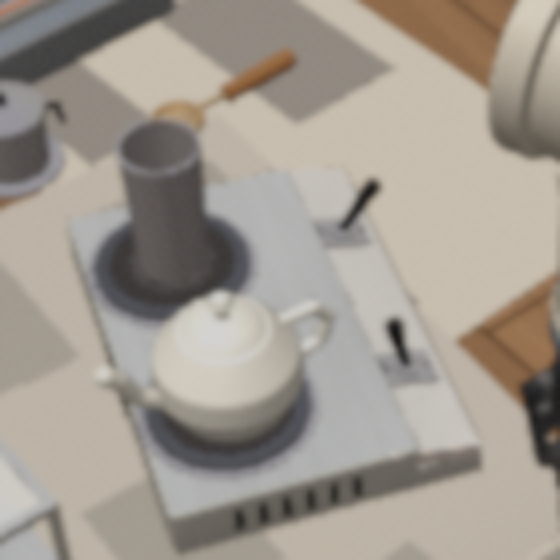

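View pics/wrist3.png

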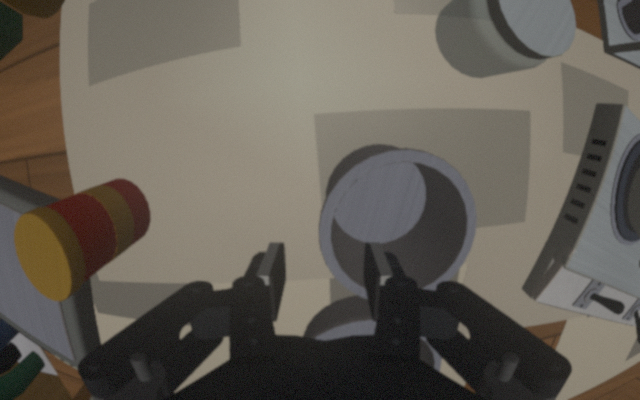

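The right bat now leans to the front (tip 375,187) and the left bat is still ON (395,325). In the wrist view the pot rim's left edge (320,230) lies on the jaws' midline (324). Going down to pinch.

```bash
python3 - <<'E'
from hlp import *
from workcell import bot,hand,kinematics,get_obs,vision
P=np.r_[POT+[0,.05],.0]
bot.servo_line(P+[0,0,.09],velocity=.08)
print(get_obs()["wrist_force"].round(1))
hand.move_gripper(0.0,60)
o=get_obs();print(o["gripper_width"],o["wrist_force"].round(1))
if .005<o["gripper_width"]<.012:
    bot.servo_line(P+[0,0,.13],velocity=.08)
    o=get_obs();print(o["gripper_width"],o["wrist_force"].round(2),o["ft_torque"].round(2),o["time_s"])
    for n in("scene","wrist"):
        f=vision.read_camera(n)["frame"][:,:,::-1]
        if n=="scene": f=cv2.resize(f[190:310,270:420],None,fx=4,fy=4)
        cv2.imwrite(f"pics/{n}4.png",f)
E
```

```text
[ 0.2  0.1 -0.1]
0.008621630458864816 [-1.1  0.2  5. ]
0.008519817774354928 [-0.71 -0.84 -1.75] [ 0.11  0.02 -0.06] 13.2917
```

View pics/scene4.png

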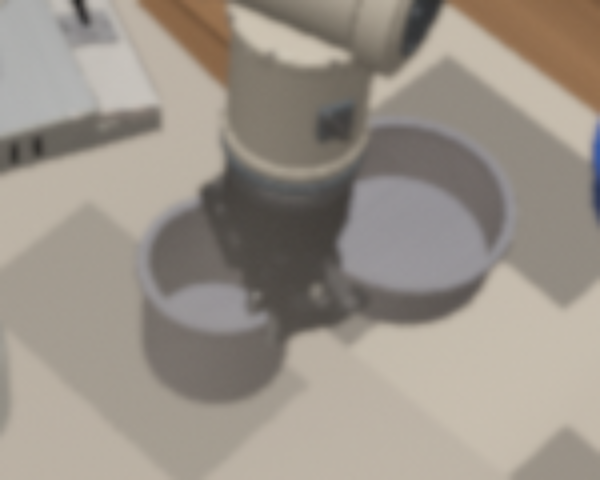

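View pics/wrist4.png

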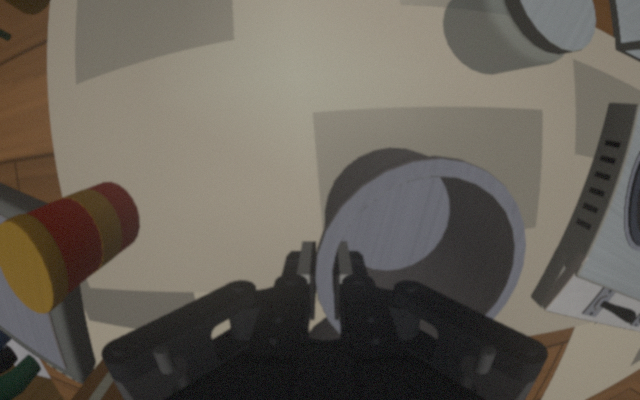

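The rim is pinched (8.5 mm) and the pot is lifted upright. Carrying it to the pan now.

```bash
python3 - <<'E'
from hlp import *
from workcell import bot,hand,kinematics,get_obs,vision
P=np.r_[POT+[0,.05],.0];G=np.r_[PAN+[0,.05],.0]
bot.servo_line(P+[0,0,.185],velocity=.12)
bot.servo_line(G+[0,0,.185],velocity=.12)
o=get_obs();print(o["gripper_width"],o["wrist_force"].round(2),o["ft_torque"].round(2),o["time_s"])
for n in("scene","top"):
    f=vision.read_camera(n)["frame"][:,:,::-1]
    f=cv2.resize(f[190:310,300:450] if n=="scene" else f[100:250,220:340],None,fx=4,fy=4)
    cv2.imwrite(f"pics/{n}5.png",f)
E
```

```text
0.008817935574637338 [ 0.38  0.13 -1.12] [ 0.14  0.01 -0.02] 15.5833
```

View pics/scene5.png

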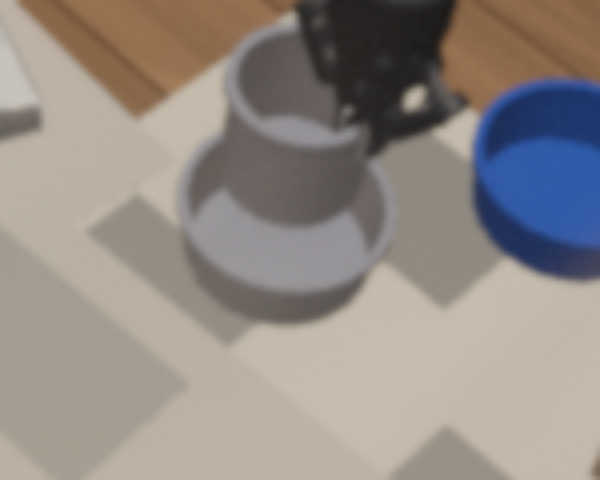

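View pics/top5.png

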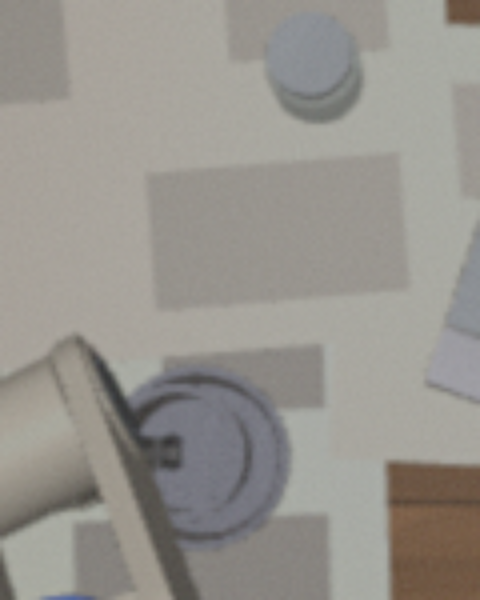

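The pot hangs over the centre of the pan, with the blue pan well clear. Lowering with contact sensing.

```bash
python3 - <<'E'
from hlp import *
from workcell import bot,hand,kinematics,get_obs,vision
G=np.r_[PAN+[0,.05],.0]
bot.servo_line(G+[0,0,.106],velocity=.08)
f0=get_obs()["wrist_force"];print(f0.round(2))
z=.106
while z>.0915:
    z-=.002; bot.servo_line(G+[0,0,z],velocity=.03)
    o=get_obs();print(round(z,4),(o["wrist_force"]-f0).round(1),o["ft_torque"].round(2))
    if o["wrist_force"][2]-f0[2]>5: break
print(o["time_s"],o["gripper_width"])
f=vision.read_camera("scene")["frame"][:,:,::-1]
cv2.imwrite("pics/scene6.png",cv2.resize(f[190:310,300:450],None,fx=4,fy=4))
E
```

```text
[-0.18 -0.01 -0.46]
0.104 [ 0.1  0.8 -0.2] [ 0.04 -0.03 -0.02]
0.102 [ 0.2 -0.  -0.6] [ 0.07 -0.01  0.  ]
0.1 [ 0.7 -0.5 -0.2] [ 0.08 -0.04 -0.01]
0.098 [ 0.5  0.1 -1.4] [ 0.13 -0.01  0.  ]
0.096 [ 0.1 -0.3 -1.4] [ 0.09 -0.09 -0.02]
0.094 [-1.8  0.6  7.9] [ 0.    0.32 -0.01]
18.325 0.00851118622906555
```

View pics/scene6.png

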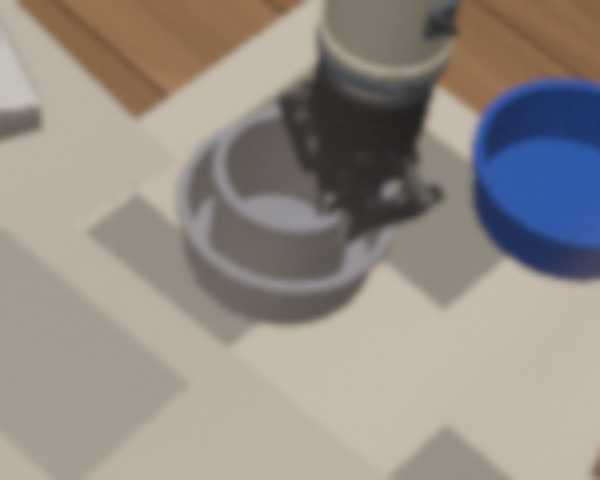

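```bash
python3 - <<'E'
from hlp import *
from workcell import bot,hand,kinematics,get_obs,vision
G=np.r_[PAN+[0,.05],.0]
hand.move_gripper(.028,20)
bot.servo_line(G+[0,0,.24],velocity=.15)
hand.move_gripper(.085)
bot.reach(np.r_[CUP,.27],down(-EY))
o=get_obs();print(o["time_s"],o["wrist_force"].round(1))
for n in("scene","top","wrist"):
    r=vision.read_camera(n);np.savez(f"pics/{n}7.npz",**r);f=r["frame"][:,:,::-1]
    if n!="wrist":f=cv2.resize(f[190:310,300:450] if n=="scene" else f[170:260,220:320],None,fx=5,fy=5)
    cv2.imwrite(f"pics/{n}7.png",f)
E
```

```text
22.375 [ 0.3 -0.4  0.2]
```

View pics/scene7.png

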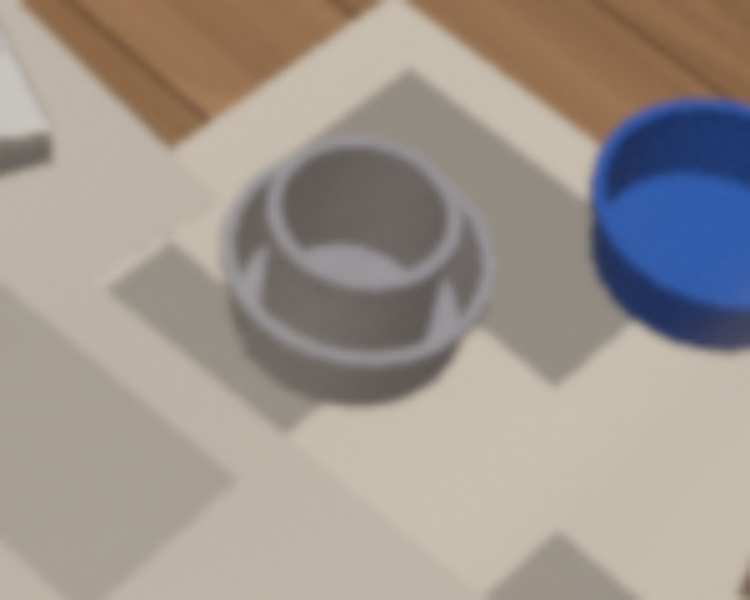

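View pics/top7.png

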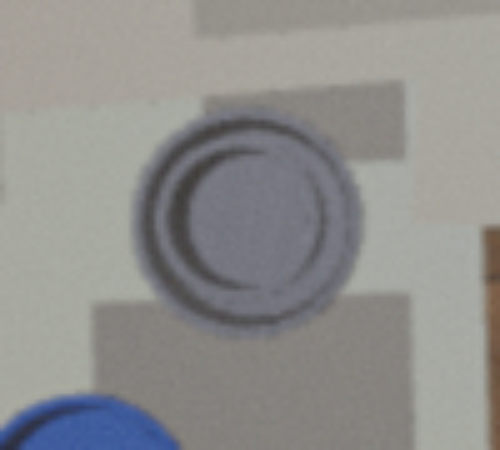

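View pics/wrist7.png

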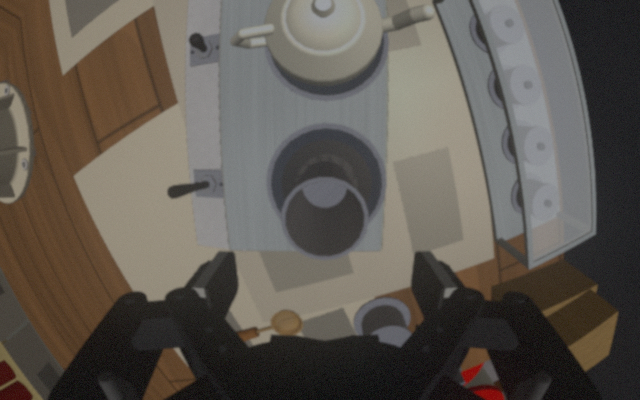

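```bash
python3 - <<'E'
from hlp import *
T=dict(np.load("pics/top7.npz"));S=dict(np.load("pics/scene7.npz"));w=dict(np.load("pics/wrist7.npz"))
t=lambda x,y:(220+(x+.5)/5-.5,170+(y+.5)/5-.5); s=lambda x,y:(300+(x+.5)/5-.5,190+(y+.5)/5-.5)
print("pot",onz(T,t(248,219),.099),onz(S,s(364,212),.099)); print("pan",onz(T,t(248,221),.06),onz(S,s(358,247),.06))
K,V=w["intrinsics"],w["view"]
def fr(u,z):
    d=(np.array(u)-K[:2,2])/K[0,0];th=np.linalg.norm(d);v=V[:3,:3].T@np.r_[d/th*np.sin(th),np.cos(th)];c=-V[:3,:3].T@V[:3,3]
    return c+v*(z-c[2])/v[2]
pts=[fr(u,.182) for u in((282,216),(369,217),(325,178),(325,258))];print("cup",np.mean(pts,0),np.linalg.norm(pts[0]-pts[1]),np.linalg.norm(pts[2]-pts[3]))
E
```

```text
pot [0.44665001 0.17070248 0.099     ] [0.44905348 0.17615115 0.099     ]
pan [0.44576956 0.17555849 0.06      ] [0.44407063 0.17287894 0.06      ]
cup [ 0.58716584 -0.30001094  0.182     ] 0.06400441286500666 0.06216767714009034
```

The pot sits upright in the pan at about (0.448, 0.173), concentric with it to within a few mm. The wrist view puts the cup rim at (325,217), which gives (0.587, -0.300) and a measured diameter of 63 mm. Grasping the cup.

```bash
python3 - <<'E'
from hlp import *
from workcell import bot,hand,kinematics,get_obs,vision
C=np.array([.587,-.299,0])
bot.servo_line(C+[0,0,.174],ori=None,velocity=.1)
f0=get_obs()["wrist_force"]
hand.move_gripper(.04,40)
o=get_obs();print(o["gripper_width"],(o["wrist_force"]-f0).round(1))
if o["gripper_width"]>.055:
    bot.servo_line(C+[0,0,.325],velocity=.12)
    o=get_obs();print(o["gripper_width"],o["wrist_force"].round(2),o["time_s"])
    bot.servo_line(np.array([.448,.1735,.325]),velocity=.2)
    print(get_obs()["time_s"],get_obs()["gripper_width"])
    for n in("scene","wrist"):
        f=vision.read_camera(n)["frame"][:,:,::-1]
        if n=="scene":f=cv2.resize(f[100:300,250:450],None,fx=3,fy=3)
        cv2.imwrite(f"pics/{n}8.png",f)
E
```

```text
0.0618937855020361 [-2.5 -0.6  5.6]
0.06251172188645394 [ 0.42 -0.41 -1.29] 25.3917
28.0083 0.06200771606018723
```

View pics/scene8.png

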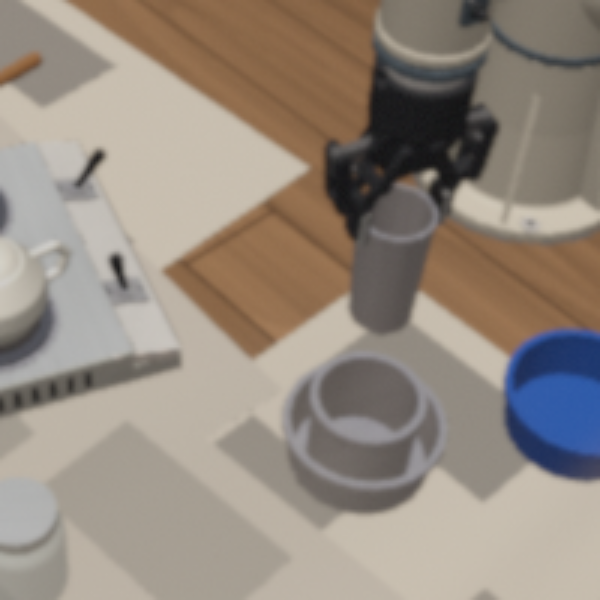

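View pics/wrist8.png

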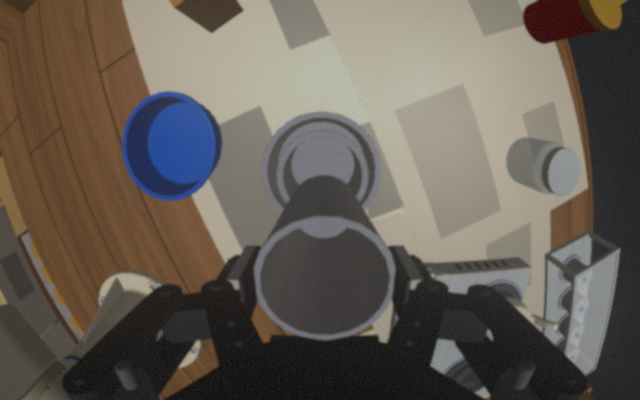

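The cup hangs practically upright over the pot: its lean in the image matches the direction to the nadir within about 2°. Lowering with contact sensing, expecting contact at TCP z ≈ 0.120.

```bash
python3 - <<'E'
from hlp import *
from workcell import bot,hand,kinematics,get_obs,vision
G=np.array([.448,.1735,0])
bot.servo_line(G+[0,0,.20],velocity=.12)
bot.servo_line(G+[0,0,.132],velocity=.08)
f0=get_obs()["wrist_force"];print(f0.round(2))
z=.132
while z>.1175:
    z-=.002; bot.servo_line(G+[0,0,z],velocity=.03)
    o=get_obs();print(round(z,4),(o["wrist_force"]-f0).round(1),o["ft_torque"].round(2))
    if o["wrist_force"][2]-f0[2]>4: break
print(o["time_s"],o["gripper_width"])
f=vision.read_camera("scene")["frame"][:,:,::-1]
cv2.imwrite("pics/scene9.png",cv2.resize(f[170:310,300:450],None,fx=4,fy=4))
E
```

```text
[-0.17  0.36 -1.45]
0.13 [ 0.6 -0.   0.1] [0.04 0.02 0.02]
0.128 [ 1.4  0.  -0.9] [-0.04 -0.02 -0.  ]
0.126 [0.4 0.1 0.2] [ 0.04  0.   -0.03]
0.124 [ 0.  -1.   0.7] [ 0.01 -0.01  0.02]
0.122 [-0.6 -0.3  0.7] [ 0.02  0.01 -0.  ]
0.12 [-4.4  0.1 18.1] [0.07 0.95 0.03]
31.8 0.06239817094926419
```

View pics/scene9.png

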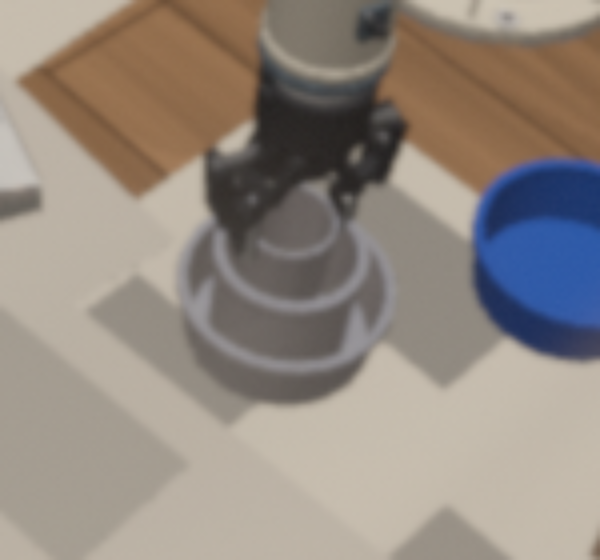

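```bash
python3 - <<'E'
from hlp import *
from workcell import bot,hand,kinematics,get_obs,vision
G=np.array([.448,.1735,0])
bot.servo_line(G+[0,0,.1208],velocity=.02)
print(get_obs()["wrist_force"].round(1))
hand.move_gripper(.084,20)
bot.servo_line(G+[0,0,.27],velocity=.12)
bot.reach([.40,-.12,.36],down(-EY))
print(get_obs()["time_s"])
for n in("scene","top"):
    r=vision.read_camera(n);np.savez(f"pics/{n}10.npz",**r);f=r["frame"][:,:,::-1];cv2.imwrite(f"pics/{n}10f.png",f)
    f=cv2.resize(f[180:300,300:450] if n=="scene" else f[165:265,215:325],None,fx=5,fy=5)
    cv2.imwrite(f"pics/{n}10.png",f)
E
```

```text
[-2.6  0.8  8.7]
35.025
```

View pics/scene10.png

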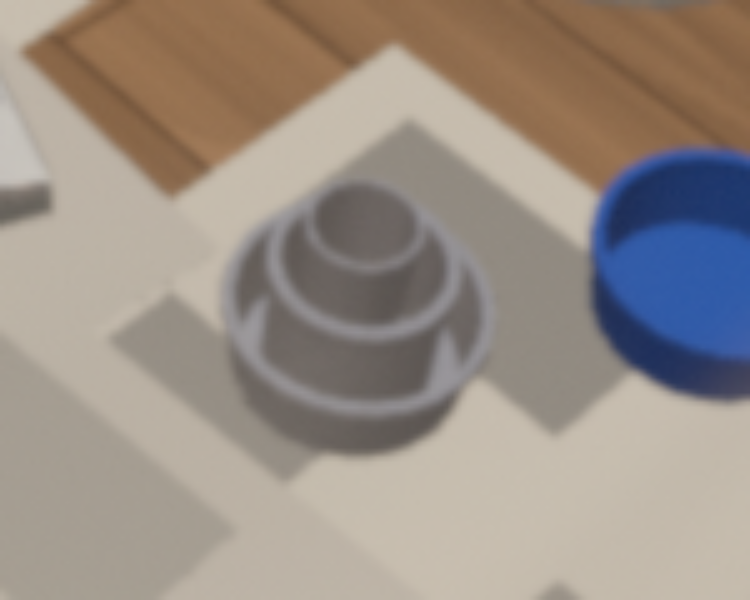

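View pics/top10.png

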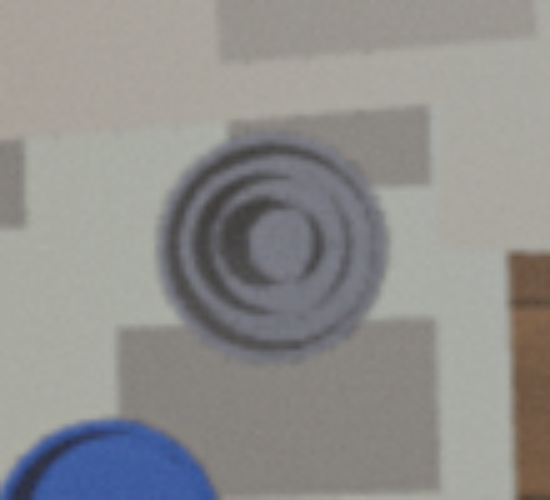

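View pics/scene10f.png

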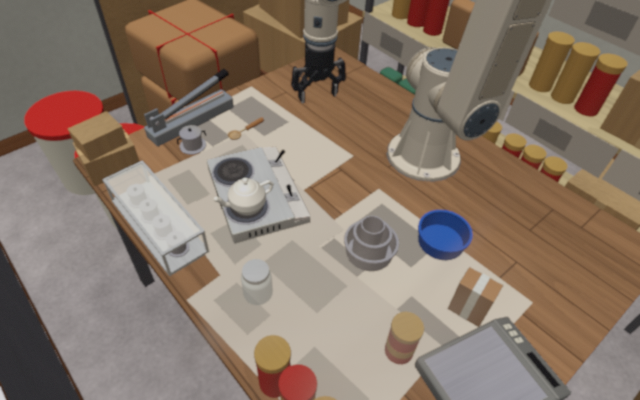

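The full view shows the three nested at (371,240), the teapot and bystanders where they were, the right switch OFF and the left ON. One numeric check of the cup's height, then hand in.

```bash
python3 - <<'E'
from hlp import *
from workcell import get_obs,hand_in
T=dict(np.load("pics/top10.npz"));S=dict(np.load("pics/scene10.npz"))
t=lambda x,y:(215+(x+.5)/5-.5,165+(y+.5)/5-.5); s=lambda x,y:(300+(x+.5)/5-.5,180+(y+.5)/5-.5)
a,u=ray(T,t(268,243));b,v=ray(S,s(365,225))
k=np.linalg.lstsq(np.c_[u,-v],b-a,rcond=None)[0];print("cup rim triangulated",a+k[0]*u,b+k[1]*v)
print("diam",np.linalg.norm(onz(S,s(306,220),.128)-onz(S,s(425,229),.128)))
hand_in();print(get_obs()["time_s"])
E
```

```text
cup rim triangulated [0.44700605 0.17073623 0.12444192] [0.44701357 0.17072801 0.12444097]
diam 0.06428506550973431
the job is handed in; nothing more can be done
the job is handed in; nothing more can be done
```

The job is done and handed in at about 35 s on the robot's clock, against the 67 s limit. I flipped the right toggle (the cup's plate) to OFF before lifting the cup. Then I set the pot in the pan and the cup in the pot.

**Switches:** the last scene picture shows the right bat leaning to the front and the left one still ON.

**Nesting:** the three pieces look upright and concentric. Both the pot and the cup touched down at the height expected for sitting fully home.
- **Cup rim height:** it triangulated to 124 mm against an expected 128 mm, which is within my pixel-picking error.
- **Centring:** the two views put the pot's centre about 5 mm apart in y, also within that error.

**Contact forces:** the pot's set-down read about 8 N. The cup's last 2 mm step read 18 N at the wrist, so I backed off slightly, to 9 N, before releasing it.

**Surroundings:** the teapot and the other goods look undisturbed in the last pictures.

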